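Start the lidded plate shaker from its console

ROBOT

A 6-joint arm with a two-finger parallel gripper is mounted at the origin on the work surface. World frame = base frame: x ahead of the robot, y to its left, z up, the work surface at z = 0. Lengths are in m, angles in degrees, forces in N, time in s.
With the tool pointing down it reaches from about 0.4 to 0.825 m from the base axis. Payload 7 kg.
Tool frame: the origin (TCP) lies at the centre of the arm's flange, where the gripper is bolted on; the fingertips stand 178 mm ahead of it and the grasp point (between the pads) lies 159 mm ahead of it; x points along the fingers, y is the direction in which the jaws open and shut, and the axes are right-handed (so a half turn about x gives the same grasp; the last joint's range is limited). The gripper opens to 88 mm and grips with 3 to 60 N. Pads are 19 mm wide; open, the fingers measure 130 mm over their backs; the gripper's body (78 mm by 193 mm) begins 47 mm behind the grasp point.
Start: joints at [-57.118, 20.546, 0.682, 0, -70.136, -16.507], TCP at [0.19, -0.648, 0.405] pointing down, gripper open.
Joint ranges: [-176.03, 176.03], [-82.01, 121.73], [-58.28, 71.71], [-173.87, 95.51], [-174.79, -0.11], [-173.66, 173.66]. Speed limits (degrees/s): [136.94, 136.94, 172.46, 180, 180, 180].

INTERFACE

Orientations are given as [roll, pitch, yaw] about the fixed x, y, z axes, in that order (R = Rz(yaw) Ry(pitch) Rx(roll)).
In Python, from plant import ctrl gives the robot as it stands. The module is installed in compiled form; this text tells all that it offers.
- The arm moves only by the shell command python3 -m inch 'ROWS'. ROWS is JSON, one flat list of numbers, 7 for each row, row after row: the shift along the tool's x, y, z in m, then the turn, a rotation vector about the tool's x, y, z in degrees, then the finger opening in m, from 0 to 0.0876. In form: [dx, dy, dz, rx, ry, rz, hand, dx, dy, dz, rx, ry, rz, hand, ...]. A call has 1 to 20 rows; each row shifts and turns the pose as measured when the row begins, along the tool's axes as they then stand; what a row does not reach is not made up. A row lasts 1/8 s, in which the tool goes at most 62.5 mm and 10.7 degrees, less where a joint would pass 70% of its speed; a pose out of reach is approached as far as the arm can. A call with a gripper value outside its range is refused whole. The fingers move at their own pace and stop on an object; the grip force is fixed at half the most. Time passes only in rows, so rows that do not move let the fingers close. It gives the time, the measured TCP pose, the force and the opening at its end, in the units of the state.
- ctrl.get_obs(): the state, without advancing time (a new reading comes with each control period).
- ctrl.snapshot(name): name is "side" or "top"; returns a dict with "color" (480x640x3 uint8, red, green, blue), "depth" (480x640 float32, m along the optical axis (not along the pixel's ray), 0 where there is no reading), "K" (3x3 intrinsics, pixels), "k1" (the pictures are not rectified: a ray, as slopes to the right and down, at radius r is drawn at 1 + k1 r^2 times it, then the intrinsics apply), "position" and "attitude" of the camera in the world. Camera axes: x right, y up, looking along -z (the intrinsics and any distortion apply to the point x, -y, -z); pixel columns grow to the right and rows downward; lengths in m; the calibration is good to about 2 mm. A picture is of the moment at which its call begins.
- ctrl.close_job(): hands the job in, once; it reports no verdict.
The state is a dict: "clock": time; "joint_pos": joint angles; "qvel": joint speeds; "tau": joint torques, N m; "tool_pos": TCP position; "orientation": TCP orientation; "force": force on the tool from outside, world axes, zero at the start; "moment": the same for the moment, N m; "opening": finger opening in m.
Only numpy, scipy, OpenCV 4.12 (cv2) and the standard library are available. Lean on these libraries where they do the work, as an engineer would, in place of code of your own. Each camera call takes 0.05 s, during which the arm holds its last target.

TASK

Start the plate shaker by pressing with the closed fingertips, gripping and lifting nothing: push its raised lid down shut, then on the console press the ribbed far end of the rocker down so that it tips fully to on, then press the round key fully home, and last press the square key fully home. Do not press the narrow bar key, do not lift the lid further open, and leave the jars, boxes and glassware standing around where they are.

Things in the scene. Friction and masses are not known exactly. Their poses are not given: they have to be found in the camera images.
- shaker: plate shaker: white fixed box 170 x 170 mm, 75 mm high, on the bench to one side of the robot's midline (the console is on the other; the sides swap); origin under its centre, x axis from its front (the robot's side) to its hinge side, z up; yaw within 0.25 rad
- lid (a joint): angle of the shaker's grey lid in rad: 0 is shut, positive is raised; starts 0.55 to 0.92. A flat plate 165 mm (hinge to free edge) x 168 mm wide, 8 mm thick, hinged along the far (+x) side, its free edge towards the robot, with a 14 mm long, 50 mm wide tab beyond the middle of the free edge. Stiff hinge (0.25 N m friction): it stays where it is left; 1 to 3 N downwards near the free edge moves it
- lid_hinge (a point): middle of the lid's hinge line, level with the lid's underside; 80 mm behind the shaker's centre (+x), 76 mm above the bench; the lid turns about the shaker's y axis
- lid_edge (a point): middle of the lid's free edge on its upper face (165 mm from the hinge line); its frame turns with the lid: x from the free edge to the hinge, z out of the upper face
- console: control console: grey fixed box 150 (x) x 270 (y) x 50 mm high; origin under its centre, x axis away from the robot, z up; yaw within 0.25 rad. Four plug-in switch modules (aluminium plates 74 x 52 x 3 mm) sit in a row along its y, 30 mm nearer the robot than its centre, 60 mm apart; which module is in which place varies
- rocker_key (a joint): angle of the rocker in rad: 0 to 0.03 off (near end down, as at the start), 0.36 on (far end down, its stop). Black paddle 56 mm long (console x) x 26 mm wide, hinged across its middle, with a 3 mm high cross rib near its far end; about 0.05 N m of friction (about 2 N at the far end), stays where it is left
- rocker_rib (a point): top of the rib, at the middle of the rocker's width, 24 mm beyond the hinge line; starts about 80 mm above the bench and goes down about 8.5 mm to on; its frame turns with the rocker, its y axis is the console's y
- round_key (a joint): travel of the round key in m: 0 up (starts 0 to 0.001), 0.008 fully home at its stop. Round, 30 mm across
- round_top (a point): centre of the top face of the round black push key on its own aluminium module; proud 13 mm when up (66 mm above the bench), 5 mm when home; no spring, moves straight down against about 4 N of friction and stays where it is pushed
- square_key (a joint): travel of the square key in m: 0 up (starts 0 to 0.001), 0.008 fully home at its stop. Square, 27 x 27 mm
- square_top (a point): centre of the top face of the square black push key on its own aluminium module; proud 13 mm when up (66 mm above the bench), 5 mm when home; no spring, moves straight down against about 4 N of friction and stays where it is pushed
- bar_key (a joint): travel of the bar key in m: 0 up (where it must stay), 0.008 home. Narrow bar 46 mm (console x) x 12 mm
- bar_top (a point): centre of the top face of the bar-shaped black push key on its own aluminium module; proud 13 mm; no spring, moves straight down against about 4 N of friction and stays where it is pushed
- jar: bystander: small capped jar 32 mm across, 55 mm high, between shaker and console; origin under its centre
- vial: bystander: amber vial 22 mm across, 36 mm high, standing on the console's top behind the keys; origin under its centre
- beaker: bystander: glass beaker 68 mm across, 85 mm high, on the left; origin under its centre
- bottle: bystander: green bottle with a blue cap, 60 mm across, 115 mm high, on the right; origin under its centre
- tipbox: bystander: tip box with a white lid, 82 x 117 x 57 mm, far left; origin under its centre
- tuberack: bystander: green tube rack 70 x 160 x 38 mm, far right; origin under its centre
- pillbox: bystander: small carton 70 x 45 x 25 mm, far, in the middle, behind the jar; origin under its centre
Things that resemble listed ones, but are neither listed nor needed, are in the scene too. Leave any turquoise look-alike of the shaker alone.

How it is judged:
By the outcome, as a careful person would: the job done as asked, in the order asked, and still so for the second after the job is handed in, with the robot touching nothing.
It also fails if it takes over 54 s, if anything falls off the work surface, if the arm or the gripper's body presses on something with over 40 N, if the wrist force passes 120 N, or if a joint passes its speed limit or range.

## Working session

There is one attempt and no reset: what is moved stays moved. The work goes in short steps, Python scripts to look and compute and a shell command to move; the robot and the scene stay as the last step left them, time stands still between calls to the robot, and variables do not carry over. Pictures are saved under pics/ and viewed, and the job is handed in when it is done.

```bash
mkdir -p pics; python3 - <<'E'
from plant import ctrl
import cv2,pickle
o=ctrl.get_obs();print(o)
for n in("top","side"):
    s=ctrl.snapshot(n);cv2.imwrite(f"pics/{n}0.png",s["color"][:,:,::-1]);pickle.dump(s,open(f"{n}0.pkl","wb"))
    print(n,s["K"],s["k1"],s["position"],s["attitude"])
E
```

```text
{'clock': 0.0, 'joint_pos': array([-5.71174529e+01,  2.05925920e+01,  6.33365184e-01, -2.15778848e-02,
       -7.01347682e+01, -1.65059483e+01]), 'qvel': array([ 0.06605162,  0.03149505,  0.08792733, -0.12759106,  0.05896108,
       -0.00164154]), 'tau': array([ 2.48864953e-04, -5.82727039e+01,  2.93069834e+01,  6.99713454e+00,
        7.24869737e-03, -1.43083153e-04]), 'tool_pos': array([ 0.19025525, -0.64743164,  0.40370168]), 'orientation': array([ 94.32977189,  89.90384036, 110.69902164]), 'force': array([-0.20014558, -0.72695398,  0.29355852]), 'moment': array([ 0.03859365, -0.00653805,  0.02581956]), 'opening': 0.08820273582796304}
top [[623.12484699   0.         327.85750715]
 [  0.         623.12484699 239.60854661]
 [  0.           0.           1.        ]] 0.0517625271670809 [0.33814546 0.00763376 1.74327847] [  6.36343533  -0.16425141 -88.3037163 ]
side [[458.97472344   0.         330.97885133]
 [  0.         458.97472344 237.16725479]
 [  0.           0.           1.        ]] -0.0055143544174559135 [0.4598593  0.73995659 0.72499016] [  48.48184767   -0.79929278 -173.84655103]
```

View pics/top0.png

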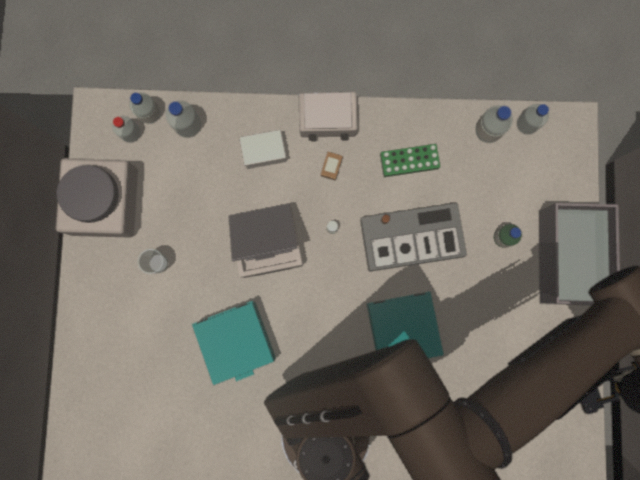

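View pics/side0.png

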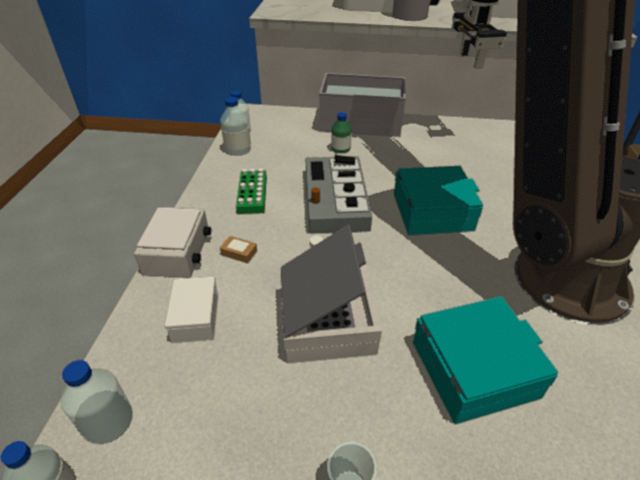

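The top view shows the white shaker with its grey raised lid at (266,240) and the console at (413,237). Its modules from left to right are square (383,251), round (405,248), bar (427,245) and rocker (449,242). Two turquoise look-alikes stand at (235,342) and (405,325), and I'll leave those alone. Next I'll enlarge crops and measure.

```bash
cat > h.py <<'E'
import numpy as np,cv2,pickle
from scipy.spatial.transform import Rotation as R
def load(n): return pickle.load(open(n+".pkl","rb"))
def rot(s): return R.from_euler("xyz",s["attitude"],degrees=True).as_matrix()
def ray(s,u,v):
    K=s["K"];xd=(u-K[0,2])/K[0,0];yd=(v-K[1,2])/K[1,1];x,y=xd,yd
    for _ in range(20):
        f=1+s["k1"]*(x*x+y*y);x,y=xd/f,yd/f
    return rot(s)@np.array([x,-y,-1.])
def plane(s,u,v,z):
    d=ray(s,u,v);p=np.array(s["position"]);return p+d*(z-p[2])/d[2]
def deppt(s,u,v):
    return np.array(s["position"])+ray(s,u,v)*s["depth"][int(round(v)),int(round(u))]
def proj(s,P):
    c=rot(s).T@(np.array(P)-s["position"]);x,y=c[0]/-c[2],-c[1]/-c[2];f=1+s["k1"]*(x*x+y*y)
    return s["K"][0,0]*x*f+s["K"][0,2],s["K"][1,1]*y*f+s["K"][1,2]
def save(n):
    from plant import ctrl
    s=ctrl.snapshot(n.rstrip("0123456789"));pickle.dump(s,open(n+".pkl","wb"));return s
def crop(s,x0,y0,x1,y1,k,fn): cv2.imwrite("pics/"+fn,cv2.resize(s["color"][y0:y1,x0:x1,::-1],None,fx=k,fy=k,interpolation=cv2.INTER_CUBIC))
E
python3 - <<'E'
from h import *
t=load("top0");s=load("side0")
crop(t,350,195,480,280,6,"c1.png");crop(t,220,195,320,285,6,"c2.png");crop(s,270,140,400,370,2.6,"c3.png")
E
```

```text
(no output)
```

View pics/c1.png

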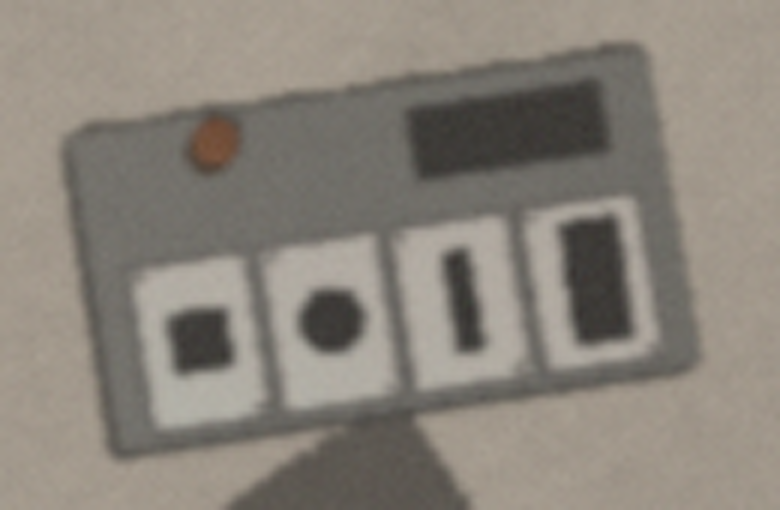

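View pics/c2.png

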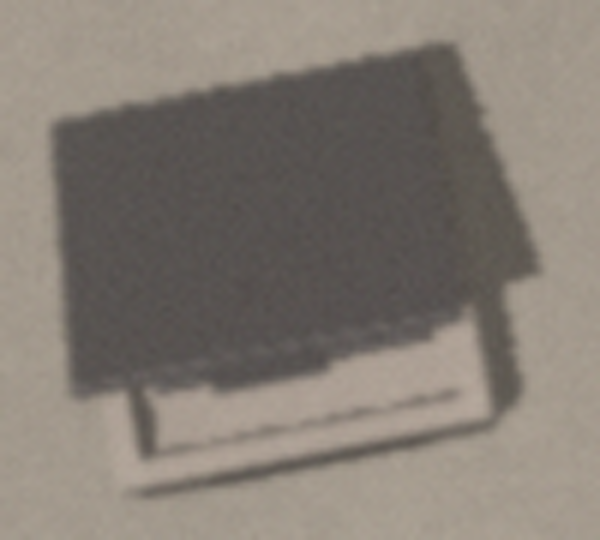

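View pics/c3.png

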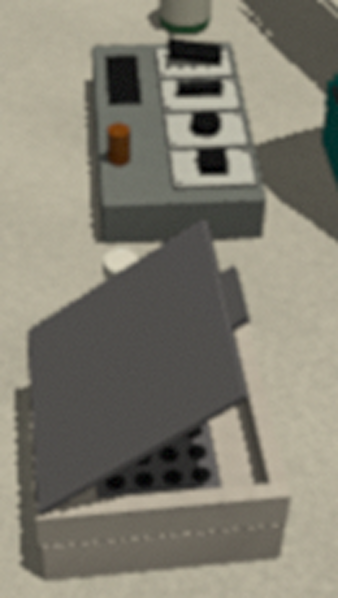

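The crops confirm the row: square at crop pixel (201,340), round (331,320), bar (463,300) and rocker (598,280). The rocker is the long, wide paddle with a rib, and the bar is the narrow key. The shaker is the white box with the grey lid. Now I'll measure key centres in both views and the lid points.

```bash
python3 - <<'E'
from h import *
np.set_printoptions(precision=4,suppress=True)
t=load("top0");s=load("side0")
def blobs(im,x0,y0,x1,y1,thr,scale=4):
    g=cv2.cvtColor(im["color"],cv2.COLOR_RGB2GRAY)[y0:y1,x0:x1]
    g=cv2.resize(g,None,fx=scale,fy=scale,interpolation=cv2.INTER_CUBIC)
    n,l,st,c=cv2.connectedComponentsWithStats((g<thr).astype(np.uint8))
    return [((c[i]+.5)/scale-.5+[x0,y0],st[i,4]/scale**2,st[i,2:4]/scale) for i in range(1,n) if st[i,4]>40*scale]
for nm,im,b in(("top",t,(365,225,462,268)),("side",s,(325,150,365,210))):
    for c,a,wh in blobs(im,*b,85):
        print(nm,c,a,wh,plane(im,*c,.066),deppt(im,*c))
# console top corners (white plates row): gray top corners from crop
cc=[(68,140),(645,45),(697,368),(118,455)]
for u,v in cc: print("corner",plane(t,350+(u+.5)/6-.5,195+(v+.5)/6-.5,.05))
# depth at lid & shaker
for u,v in [(55,122),(455,45),(78,392),(535,270)]: pass
for u,v in [(80,150),(430,70),(90,370),(430,320),(250,230),(270,365),(320,350)]:
    print("lid",deppt(t,220+u/6,195+v/6))
for u,v in [(140,480),(490,415),(300,450)]:print("box",deppt(t,220+u/6,195+v/6),plane(t,220+u/6,195+v/6,.075))
E
```

```text
top [448.8968 241.211 ] 169.5 [11.  20.5] [ 0.5307 -0.3189  0.066 ] [ 0.5306 -0.3187  0.0668]
top [426.7433 244.7654] 52.1875 [ 5.5 16. ] [ 0.5192 -0.2593  0.066 ] [ 0.5194 -0.2595  0.0646]
top [404.8123 247.997 ] 70.5625 [9.5 9.5] [ 0.5087 -0.2002  0.066 ] [ 0.5089 -0.2005  0.0641]
top [382.9695 251.2847] 75.0625 [9.5  9.75] [ 0.498  -0.1414  0.066 ] [ 0.4978 -0.1413  0.0677]
top [413.216 264.465] 14.9375 [9.75 3.5 ] [ 0.4648 -0.2235  0.066 ] [ 0.4679 -0.2292  0.0251]
side [339.9435 150.8337] 43.125 [18.75  3.25] [ 0.5445 -0.3607  0.066 ] [ 0.5512 -0.448   0.0138]
side [343.9684 159.8608] 173.875 [21.25 10.25] [ 0.5295 -0.316   0.066 ] [ 0.5288 -0.3065  0.0719]
side [346.1898 173.1052] 105.8125 [17.5   6.75] [ 0.5183 -0.2534  0.066 ] [ 0.5182 -0.2515  0.0672]
side [348.5663 186.9039] 92.875 [11.25  9.5 ] [ 0.5074 -0.1931  0.066 ] [ 0.5075 -0.1941  0.0653]
side [351.2143 201.369 ] 110.25 [11.75 10.5 ] [ 0.4965 -0.1348  0.066 ] [ 0.4966 -0.1378  0.0637]
corner [ 0.5896 -0.0806  0.05  ]
corner [ 0.6414 -0.3435  0.05  ]
corner [ 0.4936 -0.368   0.05  ]
corner [ 0.4462 -0.1066  0.05  ]
lid [0.5663 0.261  0.1005]
lid [0.622  0.1131 0.0083]
lid [0.4625 0.2404 0.1789]
lid [0.4883 0.0992 0.174 ]
lid [0.5286 0.1805 0.1367]
lid [0.4663 0.1645 0.1857]
lid [0.4731 0.1438 0.1869]
box [0.4222 0.2309 0.0788] [0.4224 0.2314 0.075 ]
box [0.4599 0.0789 0.0185] [0.4559 0.0766 0.075 ]
box [0.4375 0.1604 0.0793] [0.4378 0.1608 0.075 ]
```

```bash
cat >> h.py <<'E'
def dlt(target,yawjaw=None):
    from plant import ctrl
    o=ctrl.get_obs();Rt=R.from_euler("xyz",o["orientation"],degrees=True).as_matrix()
    tip=o["tool_pos"]+.178*Rt[:,0]
    print("t",o["clock"],"tcp",o["tool_pos"].round(4),"tip",tip.round(4),"F",o["force"].round(1),"jaw",Rt[:,1].round(3),"x",Rt[:,0].round(3),"z",Rt[:,2].round(3),"q",o["joint_pos"].round(1))
    if target is not None:
        print("tool shift now",(Rt.T@(np.array(target)-tip)).round(4))
    if yawjaw is not None:
        a=np.radians(yawjaw)
        for sg in(1,-1):
            y=sg*np.array([-np.sin(a),np.cos(a),0]);x=np.array([0,0,-1.]);G=np.stack([x,y,np.cross(x,y)],1)
            print("rotvec",R.from_matrix(Rt.T@G).as_rotvec(degrees=True).round(2),"shift in goal axes",(G.T@(np.array(target)-tip)).round(4) if target is not None else "")
E
python3 - <<'E'
from h import *
dlt([.487,.165,.23],11.5)
E
```

```text
t 0.1 tcp [ 0.1902 -0.6474  0.4038] tip [ 0.1901 -0.6472  0.2258] F [ 0.8 -0.6  0.2] jaw [-0.282  0.959  0.002] x [-0.001  0.001 -1.   ] z [ 0.959  0.282 -0.   ] q [-57.1  20.6   0.6  -0.  -70.1 -16.5]
tool shift now [-0.0032  0.6956  0.5137]
rotvec [ 4.87 -0.01 -0.09] shift in goal axes [-0.0042  0.7367  0.4528]
rotvec [-1.7513e+02  1.3000e-01 -2.0000e-02] shift in goal axes [-0.0042 -0.7367 -0.4528]
```

```bash
python3 -m inch '[-0.005,0.03,0.035,4.9,0,0,0, -0.005,0.035,0.04,0,0,0,0, 0,0.035,0.04,0,0,0,0, 0,0.035,0.04,0,0,0,0, 0,0.035,0.04,0,0,0,0, 0,0.035,0.04,0,0,0,0, 0,0.035,0.04,0,0,0,0, 0,0.035,0.04,0,0,0,0, 0,0.05,0.02,0,0,0,0, 0,0.05,0.02,0,0,0,0, 0,0.05,0.02,0,0,0,0, 0,0.05,0.01,0,0,0,0, 0,0.05,0.01,0,0,0,0, 0,0.05,0.01,0,0,0,0, 0,0.05,0.01,0,0,0,0]'; python3 - <<'E'
from h import *
dlt([.487,.165,.22],11.5)
t=save("top1");s=save("side1")
crop(t,200,150,360,290,5,"d1.png");crop(s,220,100,480,380,2.1,"d2.png")
E
```

```text
clock: 1.98
tool_pos: [0.4794, 0.0685, 0.4109]
orientation: [126.2, 89.4, 137.1]
force: [1.3, 0.3, 0.0]
opening: 0.0006
t 1.975 tcp [0.4794 0.0685 0.4109] tip [0.4781 0.0697 0.233 ] F [1.3 0.3 0. ] jaw [-0.19   0.982  0.008] x [-0.007  0.007 -1.   ] z [ 0.982  0.19  -0.006] q [  31.2    2.2  -21.7   -0.6  -66.3 -110. ]
tool shift now [0.0135 0.0918 0.0269]
rotvec [-0.56 -0.33 -0.45] shift in goal axes [0.013  0.0916 0.0277]
rotvec [179.44  -0.71   0.51] shift in goal axes [ 0.013  -0.0916 -0.0277]
```

View pics/d2.png

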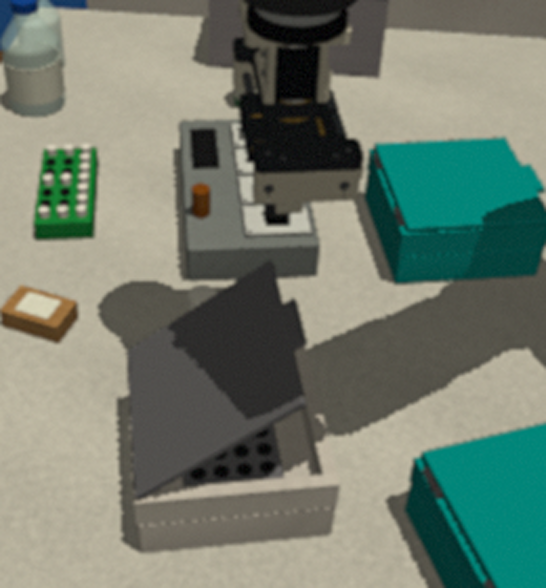

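The closed gripper hovers clear of everything, short of the lid. The lid's free edge runs between (175,325) and (275,262) in the crop and hasn't moved. I'll finish the approach, then press straight down in small steps.

```bash
python3 -m inch '[0,0.046,0.014,0,-0.3,-0.4,0, 0,0.046,0.014,0,0,0,0, 0.01,0.003,0.001,0,0,0,0, 0.02,0,0,0,0,0,0, 0.015,0,0,0,0,0,0]'; python3 - <<'E'
from h import *
dlt([.487,.165,.16],12)
t=save("top2");s=save("side2")
crop(t,200,150,360,290,5,"e1.png");crop(s,220,100,480,380,2.1,"e2.png")
E
```

```text
clock: 2.7
tool_pos: [0.4894, 0.1712, 0.3644]
orientation: [129.5, 89.9, 140.7]
force: [0.4, 0.3, -0.2]
opening: 0.0003
t 2.7 tcp [0.4894 0.1712 0.3644] tip [0.4893 0.1713 0.1864] F [ 0.4  0.3 -0.2] jaw [-0.195  0.981  0.001] x [-0.001  0.001 -1.   ] z [ 0.981  0.195 -0.001] q [ 4.100e+01  7.600e+00 -2.220e+01 -1.000e-01 -6.020e+01 -1.197e+02]
tool shift now [ 0.0264 -0.0057 -0.0034]
rotvec [-0.78 -0.04 -0.05] shift in goal axes [ 0.0264 -0.0057 -0.0035]
rotvec [ 1.7922e+02 -8.0000e-02  7.0000e-02] shift in goal axes [0.0264 0.0057 0.0035]
```

View pics/e2.png

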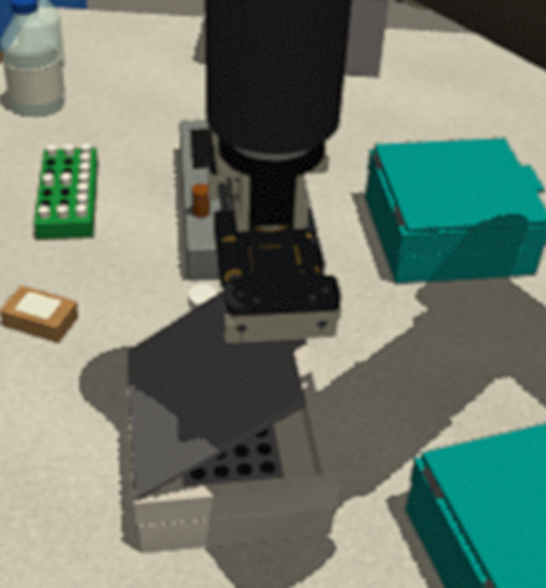

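View pics/e1.png

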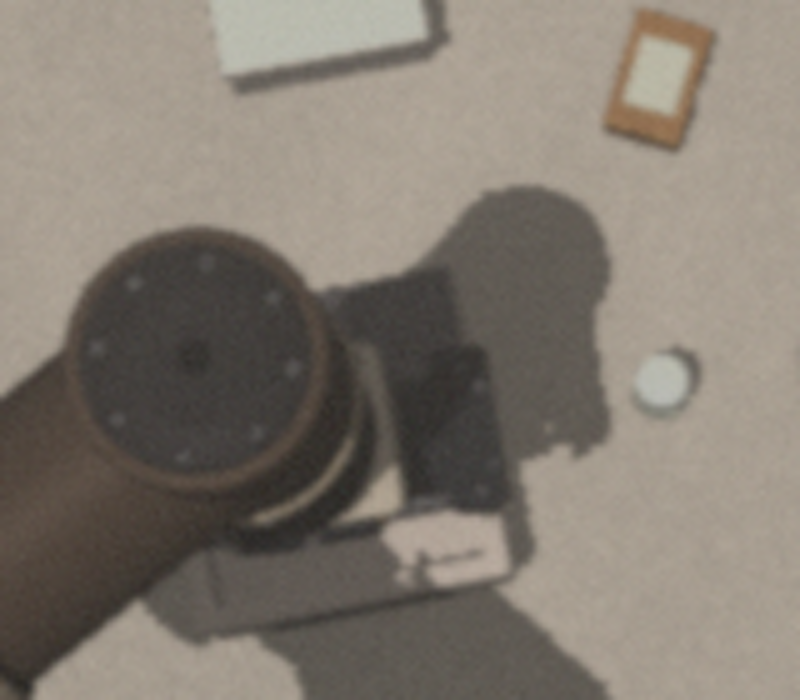

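The side view shows the gripper over the free half of the lid, with the body clear of the box. The lid hasn't moved. Now I'll press down.

```bash
python3 -m inch '[0.012,-0.003,-0.003,0,0,0,0, 0.012,-0.003,0,0,0,0,0, 0.012,0,0,0,0,0,0, 0.012,0,0,0,0,0,0]'; python3 -m inch '[0.012,0,0,0,0,0,0, 0.012,0,0,0,0,0,0, 0.01,0,0,0,0,0,0]'; python3 - <<'E'
from h import *
dlt([.487,.165,.084],12)
s=save("side3")
crop(s,220,100,480,380,2.1,"f2.png")
E
```

```text
clock: 3.3
tool_pos: [0.4878, 0.1631, 0.3149]
orientation: [65.7, 89.9, 76.8]
force: [-0.7, 0.6, 2.3]
opening: 0.0003
clock: 3.68
tool_pos: [0.4876, 0.163, 0.278]
orientation: [137.6, 89.9, 148.7]
force: [-0.9, -0.4, 1.3]
opening: 0.0006
t 3.675 tcp [0.4876 0.163  0.278 ] tip [0.4874 0.1631 0.1   ] F [-0.9 -0.4  1.3] jaw [-0.193  0.981  0.001] x [-0.001  0.001 -1.   ] z [ 0.981  0.193 -0.001] q [ 4.040e+01  1.260e+01 -2.910e+01 -1.000e-01 -4.840e+01 -1.192e+02]
tool shift now [ 0.016   0.0019 -0.    ]
rotvec [-0.88 -0.04 -0.04] shift in goal axes [ 0.016   0.0019 -0.    ]
rotvec [ 1.7912e+02 -6.0000e-02  6.0000e-02] shift in goal axes [ 0.016  -0.0019  0.    ]
```

View pics/f2.png

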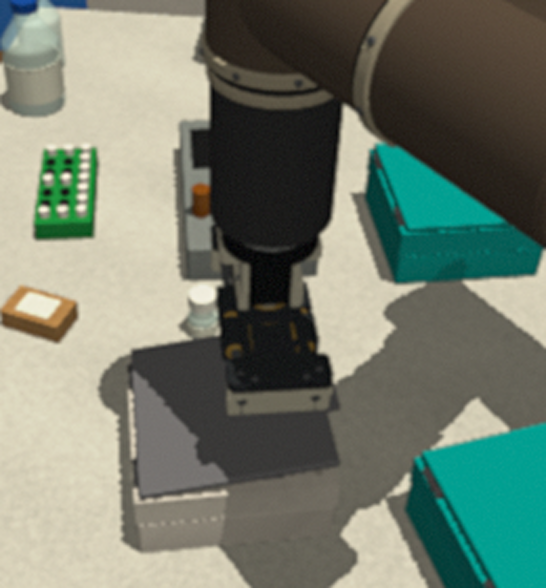

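The lid is following the fingertips and is nearly shut. Contact force is 1–2 N, as expected. I'll press the rest of the way until the force rises.

```bash
python3 -m inch '[0.009,0,0,0,0,0,0, 0.006,0,0,0,0,0,0, 0.002,0,0,0,0,0,0]'; python3 -m inch '[0.002,0,0,0,0,0,0, 0.002,0,0,0,0,0,0]';
```

```text
clock: 4.1
tool_pos: [0.4873, 0.1631, 0.2618]
orientation: [-155.8, 89.9, -144.6]
force: [-18.0, -0.6, 42.1]
opening: 0.0004
clock: 4.35
tool_pos: [0.4869, 0.1631, 0.2621]
orientation: [-85.4, 90.0, -74.1]
force: [-10.0, -1.7, 22.2]
opening: 0.0001
```

Solid stop with the tip at z = 0.084, which is the shut lid's height. I'll lift off, head for the console, and look.

```bash
python3 -m inch '[-0.03,0,0,0,0,0,0, -0.04,0,0,0,0,0,0, -0.03,-0.03,0.01,0,0,0,0, 0,-0.05,0.02,0,0,0,0, 0,-0.05,0.02,0,0,0,0, 0,-0.05,0.02,0,0,0,0, 0,-0.05,0.02,0,0,0,0, 0,-0.05,0.02,0,0,0,0, 0,-0.05,0.02,0,0,0,0, 0,-0.05,0.01,0,0,0,0, 0,-0.05,0.01,0,0,0,0, 0,0,0,0,0,0,0]'; python3 - <<'E'
from h import *
dlt([.558,-.314,.10],10.4)
t=save("top4");s=save("side4")
crop(t,200,150,360,290,5,"g1.png");crop(s,220,100,480,380,2.1,"g2.png")
for u,v in [(242,220),(290,210),(245,260),(296,250)]: print(deppt(t,u,v))
E
```

```text
clock: 5.85
tool_pos: [0.7284, -0.2406, 0.3638]
orientation: [1.4, 89.6, 13.0]
force: [-0.2, 1.2, 0.2]
opening: 0.0004
t 5.85 tcp [ 0.7284 -0.2406  0.3638] tip [ 0.7296 -0.2403  0.1858] F [-0.2  1.2  0.2] jaw [-0.201  0.98   0.   ] x [ 0.007  0.002 -1.   ] z [0.98  0.201 0.007] q [ -3.8  30.4  11.   -0.1 -70.3 -74.5]
tool shift now [ 0.0846 -0.0377 -0.1835]
rotvec [ 1.19  0.4  -0.01] shift in goal axes [ 0.0858 -0.0415 -0.1821]
rotvec [-1.7881e+02  2.0000e-02  6.2000e-01] shift in goal axes [0.0858 0.0415 0.1821]
[0.56987468 0.24091814 0.07991161]
[0.5996422  0.11231637 0.08864761]
[0.46163411 0.22695141 0.0884352 ]
[0.49301357 0.09280434 0.08128687]
```

View pics/g2.png

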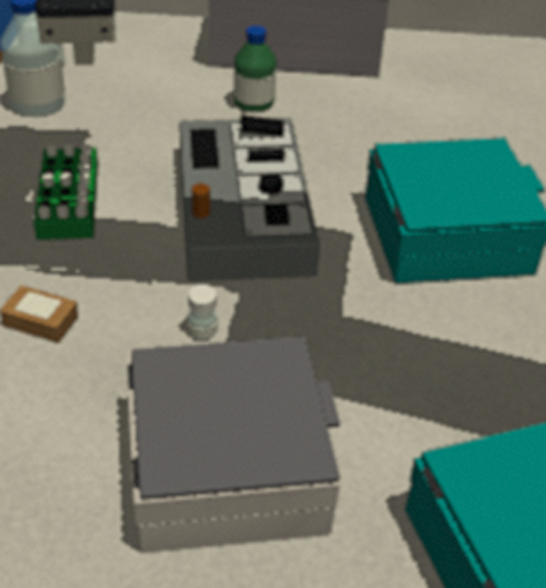

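View pics/g1.png

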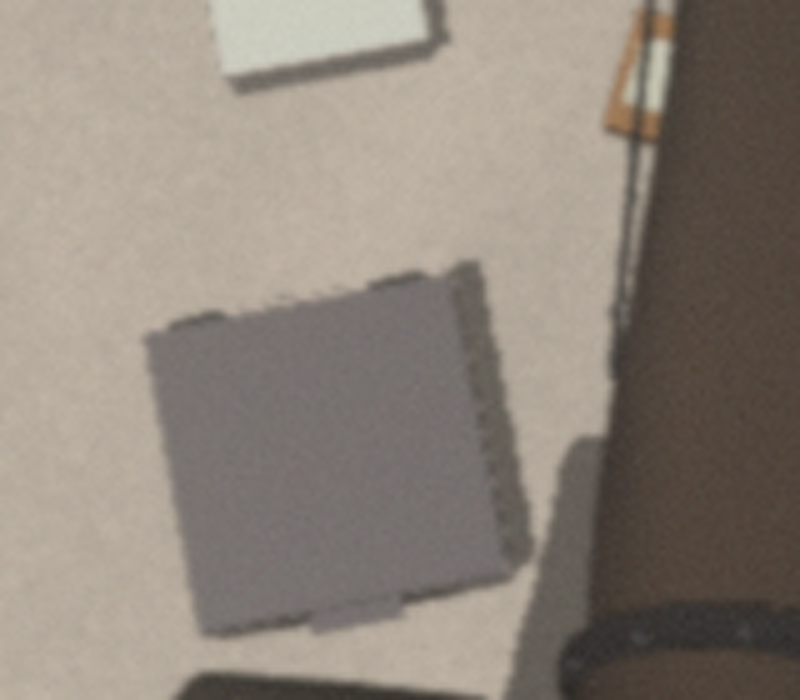

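The side crop now shows the lid flat on the box, with the tab at (330,405), and the top crop shows it square over the box, so it is shut. Jar and vial haven't moved. Next is the rocker, with a hover at the rib.

```bash
python3 -m inch '[0,-0.01,-0.046,1.2,0.4,0,0, 0,-0.01,-0.046,0,0,0,0, 0,-0.01,-0.046,0,0,0,0, 0,-0.01,-0.044,0,0,0,0, 0.04,0,0,0,0,0,0, 0.03,0,0,0,0,0,0, 0,0,0,0,0,0,0]'; python3 - <<'E'
from h import *
dlt([.5575,-.3135,.082],10.4)
t=save("top5");s=save("side5")
crop(t,350,180,500,290,5,"i1.png");crop(s,290,100,400,230,4.5,"i2.png")
E
```

```text
clock: 6.82
tool_pos: [0.551, -0.3042, 0.2959]
orientation: [-12.6, 89.6, -1.5]
force: [0.5, 0.3, -0.2]
opening: 0.0001
t 6.825 tcp [ 0.551  -0.3042  0.2959] tip [ 0.5522 -0.3043  0.1179] F [ 0.5  0.3 -0.2] jaw [-0.193  0.981 -0.002] x [ 0.007 -0.    -1.   ] z [0.981 0.193 0.007] q [-11.2  21.2 -13.5  -0.1 -54.9 -67.7]
tool shift now [ 0.0359 -0.01    0.0031]
rotvec [0.7  0.39 0.09] shift in goal axes [ 0.0359 -0.01    0.0035]
rotvec [-1.793e+02 -1.300e-01  6.200e-01] shift in goal axes [ 0.0359  0.01   -0.0035]
```

View pics/i2.png

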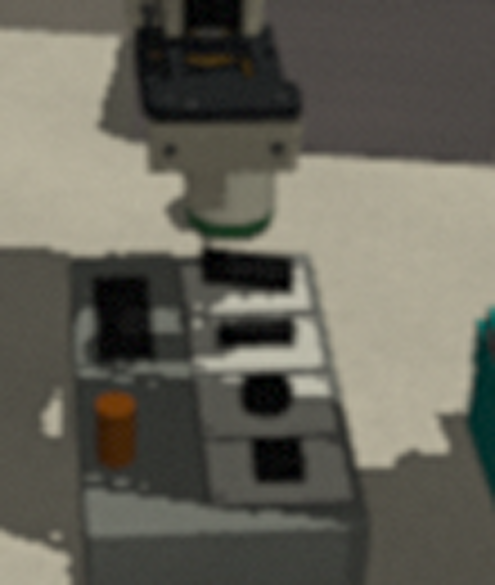

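The rocker's far end (left, around (207,262) in the crop) is up and the fingertips are above it. I'll centre, then go down.

```bash
python3 -m inch '[0.015,-0.01,0.0035,0.7,0.4,0,0, 0.012,0,0,0,0,0,0, 0.006,0,0,0,0,0,0]'; python3 - <<'E'
from h import *
dlt([.5575,-.3135,.071],10.4)
s=save("side6")
print(proj(s,[.5575,-.3135,.084]))
crop(s,290,100,400,230,4.5,"j2.png")
E
```

```text
clock: 7.3
tool_pos: [0.5598, -0.3142, 0.2663]
orientation: [-39.5, 89.5, -29.0]
force: [-1.0, 0.1, -0.6]
opening: 0.0007
t 7.3 tcp [ 0.5598 -0.3142  0.2663] tip [ 0.5613 -0.315   0.0883] F [-1.   0.1 -0.6] jaw [-0.182  0.983 -0.006] x [ 0.008 -0.005 -1.   ] z [0.983 0.182 0.007] q [-11.9  23.9 -13.8   0.2 -51.8 -67.8]
tool shift now [ 0.0173  0.0023 -0.0035]
rotvec [0.06 0.41 0.34] shift in goal axes [ 0.0173  0.0022 -0.0034]
rotvec [-179.93   -0.53    0.65] shift in goal axes [ 0.0173 -0.0022  0.0034]
(np.float64(333.5806214505167), np.float64(153.78308362359365))
```

View pics/j2.png

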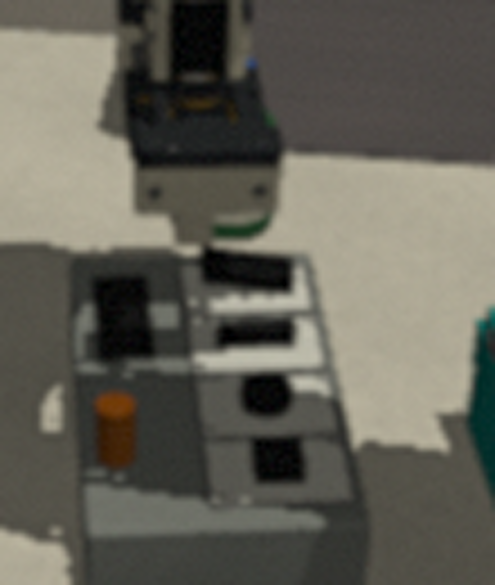

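In the crop the fingertip spans x 175–213 while the rocker's far end is at x≈204, so the tip sits about 9 mm too far out (it overshot to x=0.561). I'll pull back about 8 mm and then press.

```bash
python3 -m inch '[0,0.001,-0.008,0,0.4,0.3,0, 0.005,0,0,0,0,0,0]'; python3 - <<'E'
from h import *
dlt([.553,-.3145,.071],10.4)
s=save("side7")
print(proj(s,[.5535,-.3145,.080]))
crop(s,290,100,400,230,4.5,"k2.png")
E
```

```text
clock: 7.6
tool_pos: [0.551, -0.3148, 0.2604]
orientation: [176.1, 89.9, -173.4]
force: [0.9, 0.6, -0.3]
opening: 0.0006
t 7.6 tcp [ 0.551  -0.3148  0.2604] tip [ 0.5508 -0.3148  0.0824] F [ 0.9  0.6 -0.3] jaw [-0.181  0.983  0.   ] x [-0.001 -0.    -1.   ] z [ 0.983  0.181 -0.001] q [-12.1  23.8 -14.8   0.  -51.5 -67.4]
tool shift now [ 0.0114 -0.0001  0.0023]
rotvec [ 0.06 -0.07 -0.  ] shift in goal axes [ 0.0114 -0.0001  0.0022]
rotvec [-1.7994e+02  1.0000e-02 -1.1000e-01] shift in goal axes [ 0.0114  0.0001 -0.0022]
(np.float64(335.0888733076879), np.float64(154.99671057328726))
```

View pics/k2.png

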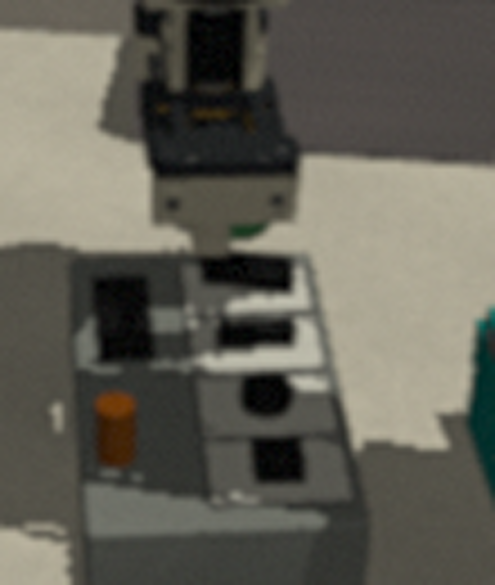

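The fingertip now spans 193–230, with the rib at about 207 underneath it. I'll press, going 2 mm outward.

```bash
python3 -m inch '[0.004,0,0.002,0,0,0,0, 0.004,0,0,0,0,0,0, 0.004,0,0,0,0,0,0]'; python3 -m inch '[0.003,0,0,0,0,0,0, 0.002,0,0,0,0,0,0]'; python3 -m inch '[0.003,0,0,0,0,0,0, 0.003,0,0,0,0,0,0]'
```

```text
clock: 8.02
tool_pos: [0.5547, -0.3142, 0.2486]
orientation: [-29.0, 89.8, -18.5]
force: [1.8, 1.9, 2.6]
opening: 0.0003
clock: 8.28
tool_pos: [0.5552, -0.3141, 0.2461]
orientation: [-40.3, 89.7, -29.7]
force: [-6.1, 7.4, 24.5]
opening: 0.0005
clock: 8.52
tool_pos: [0.555, -0.3138, 0.246]
orientation: [-48.7, 89.6, -38.0]
force: [-7.3, 8.4, 26.6]
opening: 0.0002
```

Solid stop at about 25 N. I'll lift, shift two module pitches to the round key, and check the rocker.

```bash
python3 -m inch '[-0.02,0,0,0,0,0,0, -0.02,0,0,0,0.3,0.2,0, 0,0.04,-0.008,0,0,0,0, 0,0.04,-0.008,0,0,0,0, 0,0.04,-0.008,0,0,0,0, 0,0,0,0,0,0,0]'; python3 - <<'E'
from h import *
dlt([.508,-.1985,.066],10.4)
t=save("top8");s=save("side8")
crop(s,290,100,400,230,4.5,"l2.png")
E
```

```text
clock: 9.28
tool_pos: [0.5044, -0.198, 0.2847]
orientation: [174.5, 89.5, -174.9]
force: [1.2, -0.9, -0.4]
opening: 0.0003
t 9.275 tcp [ 0.5044 -0.198   0.2847] tip [ 0.5028 -0.1981  0.1067] F [ 1.2 -0.9 -0.4] jaw [-0.183  0.983  0.001] x [-0.009 -0.001 -1.   ] z [ 0.983  0.183 -0.009] q [ -0.7  14.6 -25.1   0.1 -50.7 -78.8]
tool shift now [ 0.0406 -0.0014  0.0054]
rotvec [ 0.16 -0.5  -0.05] shift in goal axes [ 0.0407 -0.0013  0.005 ]
rotvec [-1.7983e+02  7.0000e-02 -7.9000e-01] shift in goal axes [ 0.0407  0.0013 -0.005 ]
```

View pics/l2.png

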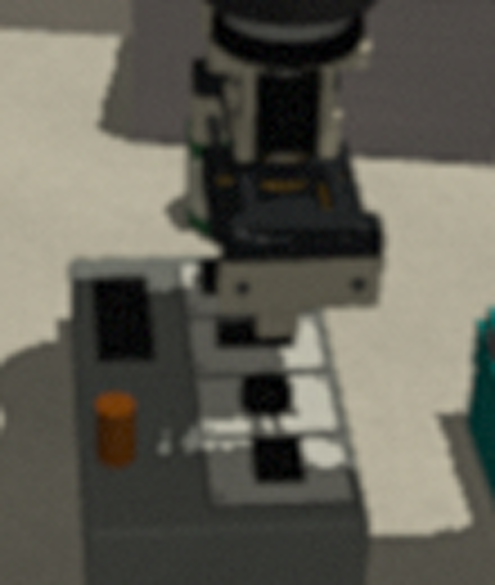

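```bash
python3 -m inch '[-0.05,0.05,-0.03,0,-0.5,0,0, -0.05,0.05,-0.03,0,0,0,0, -0.03,0.05,0,0,0,0,0, 0,0,0,0,0,0,0]'; python3 - <<'E'
from h import *
dlt([.508,-.1985,.10],10.4)
t=save("top9");s=save("side9")
crop(s,290,100,400,230,4.5,"m2.png")
crop(t,350,195,480,280,6,"m1.png")
E
```

```text
clock: 9.88
tool_pos: [0.4339, -0.0771, 0.399]
orientation: [174.0, 89.6, -175.7]
force: [0.6, 0.2, 0.2]
opening: 0.0005
t 9.875 tcp [ 0.4339 -0.0771  0.399 ] tip [ 0.4327 -0.0772  0.221 ] F [0.6 0.2 0.2] jaw [-0.178  0.984  0.001] x [-0.007 -0.    -1.   ] z [ 0.984  0.178 -0.007] q [ 15.7  -1.9 -27.5  -0.1 -64.7 -95.4]
tool shift now [ 0.1205 -0.1328  0.0533]
rotvec [-0.16 -0.38 -0.04] shift in goal axes [ 0.121  -0.1329  0.0521]
rotvec [ 1.7984e+02 -6.0000e-02  5.9000e-01] shift in goal axes [ 0.121   0.1329 -0.0521]
```

View pics/m2.png

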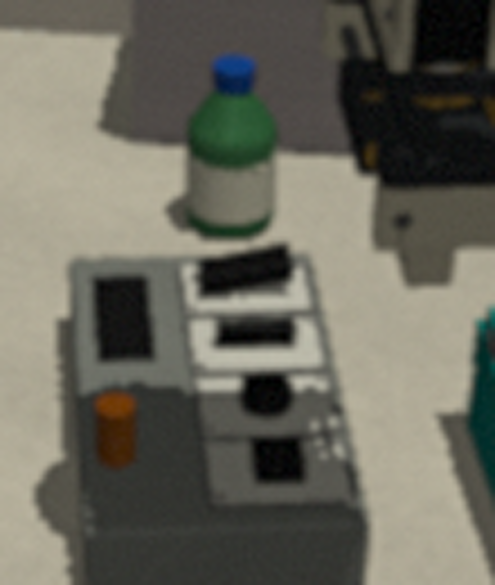

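View pics/m1.png

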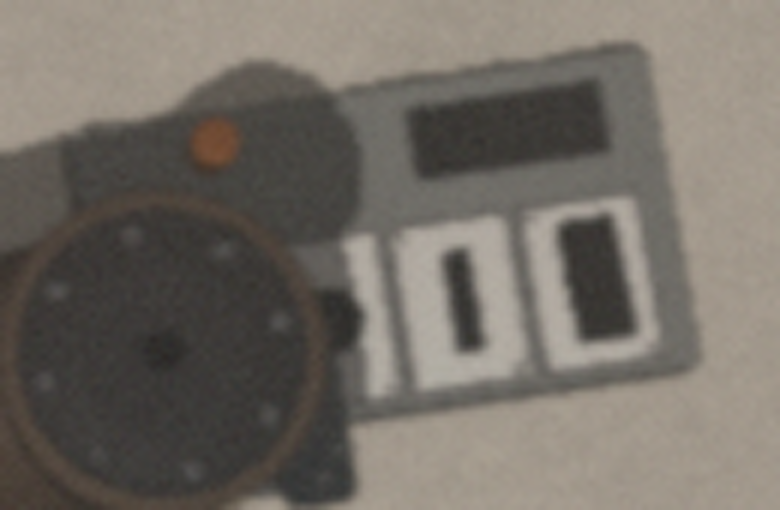

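The rocker has flipped: far end (200,280) is down and near end (288,250) is up, and 26 N was held at its stop. The bar and other keys are unchanged. Now the round key.

```bash
python3 -m inch '[0.01,-0.044,0.018,0,0,0,0, 0.02,-0.044,0.018,0,0,0,0, 0.03,-0.044,0.017,0,0,0,0, 0.03,0,0,0,0,0,0, 0.025,0,0,0,0,0,0, 0,0,0,0,0,0,0]'; python3 - <<'E'
from h import *
dlt([.508,-.1995,.066],10.4)
E
```

```text
clock: 10.72
tool_pos: [0.5089, -0.2133, 0.2681]
orientation: [171.7, 88.6, -178.8]
force: [-0.2, 0.1, 0.7]
opening: 0.0002
t 10.725 tcp [ 0.5089 -0.2133  0.2681] tip [ 0.5045 -0.2134  0.0902] F [-0.2  0.1  0.7] jaw [-0.165  0.986  0.004] x [-0.025 -0.001 -1.   ] z [ 0.986  0.165 -0.025] q [ -2.4  16.9 -24.6   0.1 -50.  -78.2]
tool shift now [0.0241 0.013  0.0063]
rotvec [-0.89 -1.41 -0.22] shift in goal axes [0.0242 0.013  0.006 ]
rotvec [179.09  -0.34   2.21] shift in goal axes [ 0.0242 -0.013  -0.006 ]
```

```bash
python3 -m inch '[0,0.0138,0.0016,-0.9,-1.4,-0.2,0, 0,0,0,0,0,0,0]'; python3 - <<'E'
from h import *
dlt([.508,-.1995,.066],10.4)
s=save("side10")
crop(s,290,100,400,230,4.5,"n2.png")
E
```

```text
clock: 10.98
tool_pos: [0.5084, -0.2002, 0.2682]
orientation: [-11.7, 90.0, -1.3]
force: [0.2, -1.9, -0.2]
opening: 0.0008
t 10.975 tcp [ 0.5084 -0.2002  0.2682] tip [ 0.5084 -0.2002  0.0902] F [ 0.2 -1.9 -0.2] jaw [-0.18   0.984 -0.   ] x [ 0. -0. -1.] z [0.984 0.18  0.   ] q [ -0.9  16.  -25.8   0.  -48.2 -78.7]
tool shift now [ 0.0242  0.0008 -0.0003]
rotvec [-0.05  0.01  0.  ] shift in goal axes [ 0.0242  0.0008 -0.0003]
rotvec [ 1.7995e+02  0.0000e+00 -2.0000e-02] shift in goal axes [ 0.0242 -0.0008  0.0003]
```

View pics/n2.png

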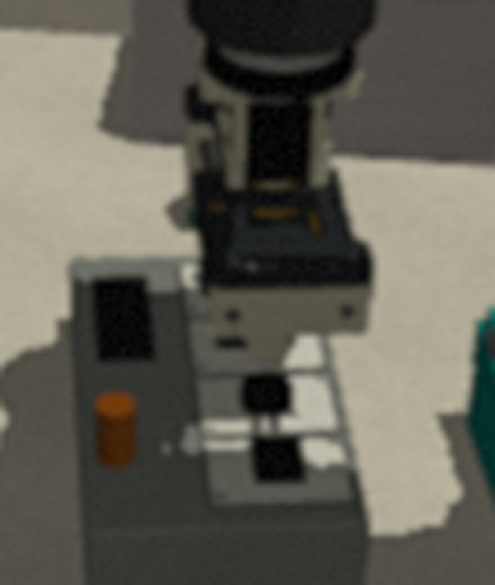

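The fingertip (245–287, ~365) is directly over the round key at (266,392). Pressing from z = 0.090: touch at about 0.066, home at about 0.058.

```bash
python3 -m inch '[0.012,0,0,0,0,0,0, 0.008,0,0,0,0,0,0, 0.004,0,0,0,0,0,0, 0.003,0,0,0,0,0,0]'; python3 -m inch '[0.004,0,0,0,0,0,0, 0.003,0,0,0,0,0,0]'; python3 -m inch '[0.003,0,0,0,0,0,0, 0.003,0,0,0,0,0,0]'
```

```text
clock: 11.52
tool_pos: [0.5092, -0.2, 0.2416]
orientation: [-18.6, 89.8, -8.2]
force: [-1.4, 0.3, 4.3]
opening: 0.0004
clock: 11.78
tool_pos: [0.5093, -0.2, 0.236]
orientation: [-28.3, 89.8, -17.8]
force: [-12.4, 9.6, 39.3]
opening: 0.0004
clock: 12.02
tool_pos: [0.5091, -0.1998, 0.236]
orientation: [-39.0, 89.7, -28.4]
force: [-12.8, 8.1, 35.7]
opening: 0.0006
```

Tip at 0.058 with a hard stop, so the round key is home. Now the square key, 60 mm along +y.

```bash
python3 -m inch '[-0.02,0,0,0,0,0,0, -0.012,0,0,0,0,0,0, 0,0.03,0,0,0,0,0, 0,0.03,0,0,0,0,0, 0,0,0,0,0,0,0]'; python3 - <<'E'
from h import *
dlt([.4975,-.1405,.066],10.4)
s=save("side11")
crop(s,290,100,400,230,4.5,"o2.png")
E
```

```text
clock: 12.65
tool_pos: [0.4978, -0.1396, 0.2687]
orientation: [-28.1, 89.6, -17.6]
force: [0.7, 1.2, 0.2]
opening: 0.0007
t 12.65 tcp [ 0.4978 -0.1396  0.2687] tip [ 0.499  -0.14    0.0907] F [0.7 1.2 0.2] jaw [-0.183  0.983 -0.003] x [ 0.007 -0.002 -1.   ] z [0.983 0.183 0.006] q [  6.2  13.4 -29.6   0.2 -46.6 -85.8]
tool shift now [ 0.0247 -0.0002 -0.0017]
rotvec [0.13 0.36 0.19] shift in goal axes [ 0.0247 -0.0003 -0.0016]
rotvec [-179.87   -0.3     0.57] shift in goal axes [0.0247 0.0003 0.0016]
```

View pics/o2.png

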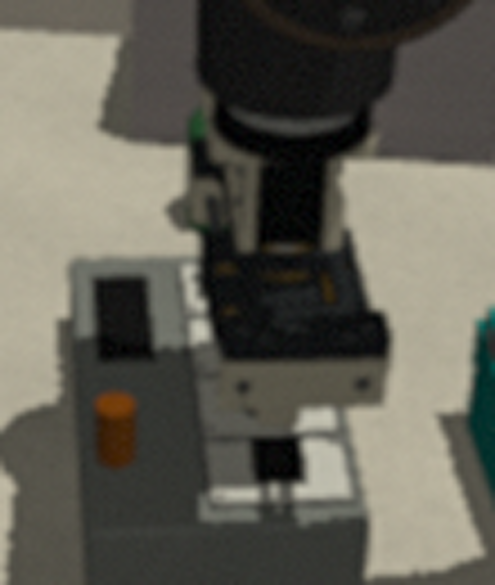

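The tip (255–298, ~430) is over the square key at (278,460). Pressing.

```bash
python3 -m inch '[0.012,0,-0.001,0,0.3,0.2,0, 0.008,0,0,0,0,0,0, 0.004,0,0,0,0,0,0, 0.003,0,0,0,0,0,0]'; python3 -m inch '[0.004,0,0,0,0,0,0, 0.003,0,0,0,0,0,0]'; python3 -m inch '[0.003,0,0,0,0,0,0, 0.003,0,0,0,0,0,0]'
```

```text
clock: 13.2
tool_pos: [0.4974, -0.1417, 0.2389]
orientation: [120.1, 90.0, 130.5]
force: [-0.4, 2.6, 3.6]
opening: 0.0006
clock: 13.45
tool_pos: [0.4976, -0.1416, 0.2358]
orientation: [-116.4, 90.0, -105.9]
force: [-19.8, 12.6, 55.2]
opening: 0.0005
clock: 13.7
tool_pos: [0.4972, -0.1414, 0.236]
orientation: [-55.1, 89.9, -44.5]
force: [-12.7, 7.6, 35.4]
opening: 0.0003
```

Home at 0.058. I'll lift and retreat well clear, then check.

```bash
python3 -m inch '[-0.03,0,0,0,0,0,0, -0.04,0,0,0,0,0,0, -0.05,0,-0.01,0,0,0,0, -0.05,0,-0.03,0,0,0,0, -0.03,0.04,-0.03,0,0,0,0, 0,0.05,0,0,0,0,0, 0,0.05,0,0,0,0,0, 0,0.05,0,0,0,0,0, 0,0.04,0,0,0,0,0, 0,0.04,0,0,0,0,0, 0,0,0,0,0,0,0]'; python3 - <<'E'
from h import *
t=save("top12");s=save("side12")
cv2.imwrite("pics/p1.png",t["color"][:,:,::-1])
crop(s,220,90,420,360,2.2,"p2.png");crop(s,290,130,400,230,5,"p3.png")
for n,(u,v) in dict(sq=(382.97,252),rd=(404.8,248.5),bar=(426.7,245),rkfar=(447.5,233),rknear=(451,250)).items():
  for k in("top0","top12"):
    im=load(k);d=[deppt(im,u+a,v+b)[2] for a in(-1,0,1) for b in(-1,0,1)];print(n,k,np.median(d).round(4))
E
```

```text
clock: 15.08
tool_pos: [0.3744, 0.1159, 0.4432]
orientation: [-3.5, 89.5, 6.9]
force: [-0.9, -0.4, -0.1]
opening: 0.0003
sq top0 0.0677
sq top12 0.0613
rd top0 0.0659
rd top12 0.0561
bar top0 0.0673
bar top12 0.0659
rkfar top0 0.0758
rkfar top12 0.0685
rknear top0 0.064
rknear top12 0.0749
```

View pics/p1.png

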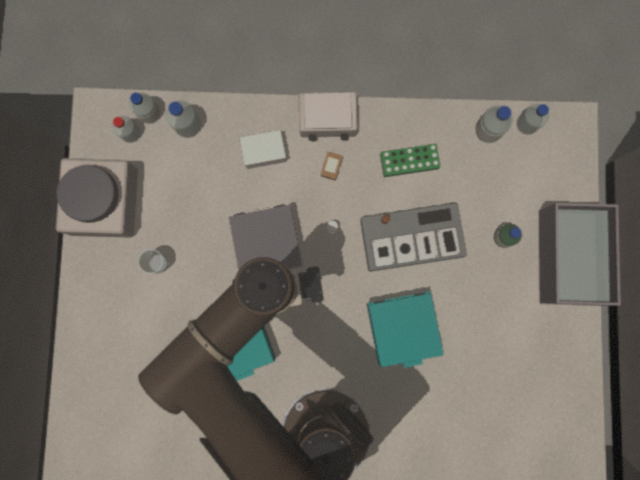

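View pics/p2.png

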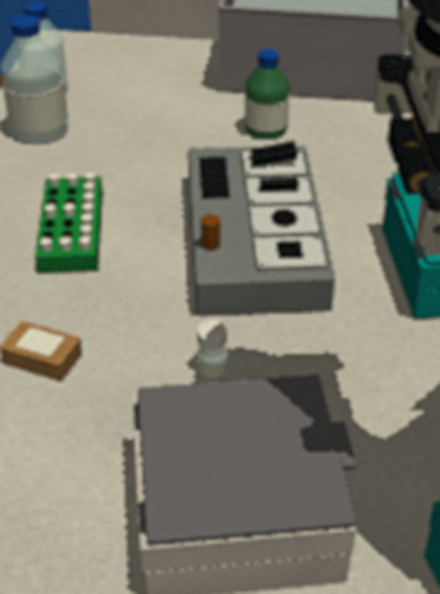

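View pics/p3.png

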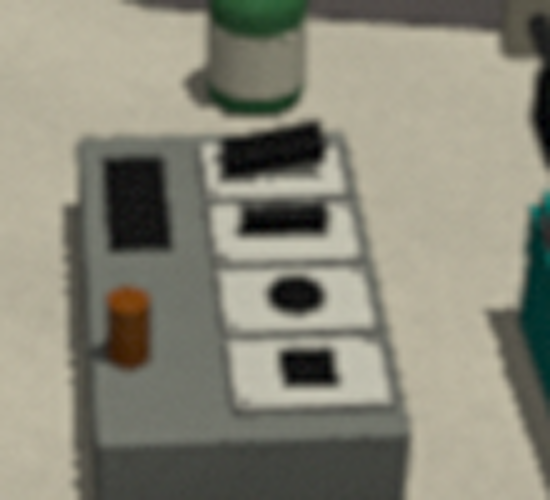

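Every check looks right. Before handing in I'll fit the rocker and lid slopes to the depth, since single pixels are noisy.

```bash
python3 - <<'E'
from h import *
t=save("top13");pickle
def slope(ims,us,vs,ax):
    P=np.array([deppt(im,u,v) for im in ims for u in us for v in vs(u)])
    A=np.c_[P[:,:2]@ax,np.ones(len(P))];return np.linalg.lstsq(A,P[:,2],rcond=None)[0][0],P[:,2].mean()
a=np.array([.983,.181])
rk=lambda u:[241.2+(u-449)*1.0*0+k for k in range(-7,8)]
for k in(["top0"],["top12","top13"]): print(k,"rocker slope",slope([load(i) for i in k],range(446,452),rk,a))
lid=lambda u:range(218,256)
print("lid",slope([load("top4")],range(245,288),lid,np.array([.977,.2])))
E
```

```text
['top0'] rocker slope (np.float64(0.18880393075155447), np.float64(0.07099668616108684))
['top12', 'top13'] rocker slope (np.float64(-7.5232538163068226), np.float64(0.09030535208935402))
lid (np.float64(-1.4289241672213002), np.float64(0.09163737271261195))
```

```bash
python3 - <<'E'
from h import *
def slope(ims,us,vs,ax,zc):
    P=np.array([deppt(im,u,v) for im in ims for u in us for v in vs])
    P=P[abs(P[:,2]-zc)<.015]
    p=np.polyfit(P[:,:2]@ax,P[:,2],1);return p[0],P[:,2].mean(),len(P)
a=np.array([.983,.181])
for k in(["top0"],["top12","top13"]): print(k,"rocker",slope([load(i) for i in k],range(446,453),range(234,249),a,.071))
print("lid",slope([load("top4")],range(245,288),range(218,256),np.array([.977,.2]),.084))
E
```

```text
['top0'] rocker (np.float64(0.1504519924933594), np.float64(0.07093007102648541), 103)
['top12', 'top13'] rocker (np.float64(-0.20394793323082175), np.float64(0.07177501552063506), 208)
lid (np.float64(-0.001341023540763397), np.float64(0.0845313569218619), 1627)
```

The rocker turned by about 0.35 rad (0.15 to −0.20), so it is fully on. The lid is flat at 0.0845 m. Handing in.

```bash
python3 - <<'E'
from plant import ctrl
print(ctrl.close_job())
E
```

```text
the job is handed in; nothing more can be done
None
```

The shaker is started: I pressed the lid shut, tipped the rocker to on, then pressed the round key and the square key home. I did this in that order with closed fingertips, and handed in at about 15 s with the arm clear of everything.

| Item | Last check |
|---|---|
| Lid | Flat at 84.5 mm (slope about 0) |
| Rocker | Turned about 0.35 rad; held at its stop with about 26 N |
| Round and square keys | Fingertips stopped hard at 58 mm, which is home |
| Bar key | Still up, at about 66 mm |
| Bystanders | Appear unmoved in the last pictures |

- **Noisy depth:** Single-pixel depth is unreliable. It read 61 mm on the square key, against the 58 mm hard stop, and my first slope fit was useless until I filtered out bad readings.
- **Rocker stop height:** The fingertips stopped at about 68 mm, roughly 3 mm lower than expected. The paddle's measured turn still agrees with fully on.
- **Peak force:** The highest wrist force I read was about 60 N, on the square key. That is below the 120 N limit, but it was only read at the end of each move.

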